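Set the guide-pad screw on the mill's slide and lock it

TASK

Set the running clearance of this machine slide: turn the bar knob clockwise until its screw just bottoms, the pad below resting on the guide rod, no harder than it takes to feel that, so that the brass insert is not spun; then back it off a quarter of a turn. Then swing the lock lever under the knob clockwise right up to its stop, with the knob left at its setting, and leave everything else on the bench where it lies.

Things in the scene. Friction and masses are not known exactly. Their poses are not given: they have to be found in the camera images.
- axis_unit: Aluminium linear slide fixed to the bench: base 150 x 352 mm, end plates 90 mm high, two rods along its y, black motor at -y, in the middle a carriage plate 150 x 130 mm, its top 80 mm up. Origin on the bench under its middle; x across the rods, away from the robot within 0.35 rad; z up. The adjuster (insert, lever, knob on one vertical axis) is at x = -45 mm, y = 0, on a boss 88 mm high.
- knob_grip (a point): Centre, 142 mm above the bench, of the black bar knob on the adjusting screw: 44 mm long (its x), 12 mm thick (its y, pinch here), 24 mm high; 24 mm of bare 13 mm spindle below it. Clockwise from above screws the pad down; the knob itself does not rise. Starts 110 to 190 degrees short of the bottom, whose angle differs each time and can only be felt: turns against 0.05 N m, then stops hard.
- pad_foot (a point): Middle of the underside of the white pad, 12 mm across, hidden under the carriage plate on the screw's axis. The screw moves it 1 mm a turn, down for clockwise; it bottoms on the rod, whose top is 58 mm above the bench. A reading of it is far too coarse to tell where the bottom is or to set the clearance by.
- insert_mark (a point): Scribed line on the round brass flange (37 mm across, top 93 mm above the bench) of the threaded insert under the lever's hub, 15.5 mm from the screw's axis. The insert sits at any angle, which tells nothing of the screw, and is only pressed in: more than 0.45 N m on the bottomed screw spins it. Half of that is ample to feel the bottom.
- lock_lever (a joint): Angle in rad of the lock lever (a clamp ring with an arm), about the screw's axis: 0 to 0.2 at the start (loose), grows clockwise seen from above, hard stop at 1.30 (locked). Turns against 0.12 N m and stays where it is left. At value q the arm points 1.22 - q rad from the slide's x, counter-clockwise seen from above.
- lever_ball (a point): Centre of the black ball, 18 mm across, at the end of the lock lever, 72 mm from the screw's axis and 112 mm above the bench, clear of the plate below by 23 mm. The arm is an 8 mm round bar that slopes down to 100 mm above the bench at the hub. The ball can be pushed round from its counter-clockwise side; nothing stands in its swing.
- tachometer: Bystander: black and grey hand tachometer, 56 x 130 x 30 mm, beyond the slide; origin at its underside.
- calliper: Bystander: digital calliper, 230 mm long, lying on the robot's side of the slide; origin at its underside.
- spanner: Bystander: open-ended spanner, 150 mm, lying beyond the slide; origin at its underside.
- hex_key: Bystander: L-shaped hex key, 100 mm, on the robot's side of the slide; origin at its underside.
- screw_tray: Bystander: small grey tray of screws, 80 x 110 x 22 mm, at the slide's +y end; origin at its underside.
- grease_tub: Bystander: white tub with a lid, 60 mm across, 50 mm high; origin at its underside.
- disc_tub: Bystander: clear round tub, 132 mm across, 74 mm high; origin at its underside.

How it is judged (in metres and radians):
On the way, in this order (a step that is already met when the one before it is completed fails the run):
1. the screw is bottomed: within 6 degrees of its stop, the pad on the rod (z of pad_foot in the frame of axis_unit below 0.058017 m), for 0.05 s.
2. the screw is backed off a quarter turn, 75 to 105 degrees from its stop (the pad 0.208 to 0.292 mm off the rod at 1 mm a turn) (z of pad_foot in the frame of axis_unit between 0.058208 and 0.058292 m), for 0.3 s.
3. the lock lever is swung up to its stop (within 0.1 rad) (value of joint lock_lever above 1.2 rad), for 0.2 s.
At the end, for the whole second after the job is handed in: The screw stands 75 to 105 degrees (a quarter turn) back from its stop, the lock lever is within 0.1 rad of its stop, and both stay so (all of step 2 and value of joint lock_lever above 1.2 rad); the robot touches nothing.
It fails at once if the brass insert is spun by overtightening (its mark moves more than 2 mm) (distance of insert_mark from where it was at the start of the episode above 0.002 m).
It fails at once if a bystander is disturbed (moved more than 20 mm) (distance of any of tachometer, calliper, spanner, hex_key, screw_tray, grease_tub, disc_tub from where it was at the start of the episode above 0.02 m).
It also fails if it takes over 72 s, if anything falls off the work surface, if the arm or the gripper's body presses on something with over 40 N, if the wrist force passes 120 N, or if a joint passes its speed limit or range.

ROBOT

A 6-joint arm with a two-finger parallel gripper is mounted at the origin on the work surface. World frame = base frame: x ahead of the robot, y to its left, z up, the work surface at z = 0. Lengths are in mm, angles in degrees, forces in N, time in s.
With the tool pointing down it reaches from about 325 to 925 mm from the base axis. Payload 3.1 kg.
Tool frame: the origin (TCP) lies at the very end of the fingers, on their centre line; the grasp point (between the pads) lies grasp_offset behind it (grasp_offset is the distance from the TCP to the grasp point, in mm); z points along the fingers, x is the direction in which the jaws open and shut, and the axes are right-handed (so a half turn about z gives the same grasp; the last joint's range is limited). The gripper opens to 85 mm and grips with 20 to 120 N. Pads are 22 mm wide; open, the fingers measure 114 mm over their backs; the gripper's body (76 mm by 85 mm) begins 54 mm behind the grasp point. The pads swing forward as they close: fully open they stand 13 mm farther back than shut.
Start: joints at [-72.204, 12.427, 92.441, -0, 75.132, -6.429], TCP at [256.469, -569.968, 231.3] pointing down, gripper open.
Joint ranges: [-157.48, 157.48], [-44.54, 120.13], [17.64, 146.25], [-64.5, 244.5], [7.68, 150.69], [-147.95, 147.95]. Speed limits (degrees/s): [159.86, 159.86, 180, 180, 180, 180].

INTERFACE

Orientations are given as [roll, pitch, yaw] about the fixed x, y, z axes, in that order (R = Rz(yaw) Ry(pitch) Rx(roll)).
In Python, from station import * gives the robot as it stands. Calls block until the motion is done:
- goto(position, orientation): joint-space move of the TCP to a pose.
- move_l(position, attitude=None, speed=150): straight line of the TCP; attitude=None keeps the orientation; speed is the mean speed in mm/s.
- move_j(angles): joint-space move.
- grip(opening, squeeze=None): finger opening in mm; squeeze is the grip in N (None keeps the last); returns when the fingers have stopped.
- wait(seconds).
- solve_ik(position, orientation): joint angles nearest the present ones, or None.
- get_obs(): the state.
- get_image(name): name is "scene" or "side" or "wrist"; returns the picture (480x640x3 uint8, red, green, blue); there is no depth.
- get_calibration(name): a dict with "fx", "fy", "cx", "cy" (pixels), "D" ([k1, k2, p1, p2, k3] as OpenCV has them; the pictures are not rectified), "R" (3x3) and "t" (3): a world point X has camera coordinates R X + t; the wrist camera has in their place "mount" (4x4, takes a point from camera to tool coordinates, whose origin is the TCP and whose axes are the tool frame's). Camera axes: x right, y down, z forward; pixel columns grow to the right and rows downward; lengths in mm; the calibration is good to about 2 mm. A picture is of the moment at which its call begins: read the wrist's pose just before it. get_calibration takes no time and is no camera call.
A pose or a line that the arm cannot do raises Unreachable and nothing moves.
- sign_off(): hands the job in, once; it reports no verdict.
Trained networks look in the newest picture that a camera, given by its name, has taken for a name from the list of things; names that differ only in an ending like _2 or _b are one class to them, and where a whole thing is asked for, a point or a joint stands for the part that bears it (a point fixed in the world has none). Each returns a list of dicts, best first, with "score" (0 to 1); they miss things now and then, are a little off and sometimes report something else, mostly with a low value. They report only what shows in the picture. A call takes as long as a camera call.
- spot_in(name, camera): "extent" ([centre column, centre row, width, height] in pixels, round what is visible of it).
- regions_of(name, camera): "region" (480x640 bool, what is visible of it) and "extent" ([centre column, centre row, width, height] in pixels, round what is visible of it).
The state is a dict: "t": time; "joint_pos": joint angles; "qvel": joint speeds; "effort": joint torques, N m; "tcp_pos": TCP position; "ee_rot": TCP orientation; "wrist_force": force on the tool from outside, world axes, zero at the start; "moment": the same for the moment, N m; "grip_width": finger opening in mm.
Only numpy, scipy, OpenCV 4.12 (cv2) and the standard library are available. Lean on these libraries where they do the work, as an engineer would, in place of code of your own. Each camera call takes 0.05 s, during which the arm holds its last target.

## Working session

There is one attempt and no reset: what is moved stays moved. The work goes in short steps, each a Python script; the robot and the scene stay as the last script left them, time stands still between calls to the robot, and variables do not carry over. Pictures are saved under pics/ and viewed, and the job is handed in when it is done.

```bash
ls; mkdir -p pics
python3 - <<'E'
from station import *
import cv2
o=get_obs();print(o)
for n in ["scene","side","wrist"]:
    im=get_image(n);cv2.imwrite(f"pics/{n}0.png",im[:,:,::-1])
    print(n,get_calibration(n))
    for k in ["knob_grip","lever_ball","axis_unit","insert_mark"]:
        r=spot_in(k,n);print(k,[(round(a['score'],2),[round(float(v),1) for v in a['extent']]) for a in r[:2]])
print(get_obs()['t'])
E
```

```text
pics
{'t': 0.0, 'joint_pos': array([-7.22039607e+01,  1.24780769e+01,  9.25302146e+01,  1.47701614e-03,
        7.51333591e+01, -6.42817779e+00]), 'qvel': array([ 0.02868   ,  0.11169013, -0.12160886,  0.11794281,  0.06491098,
       -0.03629626]), 'effort': array([ 4.10383054e-04, -3.96843052e+01, -3.03856301e+01, -3.15272246e-04,
        9.64157749e-03, -2.01425155e-05]), 'tcp_pos': array([ 256.21683221, -569.15124731,  229.93819106]), 'ee_rot': array([-1.79982723e+02,  1.40600289e-01, -6.57761424e+01]), 'wrist_force': array([-0.15471064,  0.39822374, -0.26342031]), 'moment': array([-0.0300097 , -0.04621731,  0.0432399 ]), 'grip_width': 85.23523395501755}
scene {'fx': 621.5262827322216, 'fy': 621.5262827322216, 'cx': 323.9763560931813, 'cy': 246.52890271476153, 'D': array([-0.13018449,  0.        ,  0.        ,  0.        ,  0.        ]), 'R': array([[ 0.33360062,  0.94256648, -0.0167048 ],
       [ 0.72982657, -0.26944109, -0.62829505],
       [-0.59671082,  0.19740801, -0.77779578]]), 't': array([-124.74882948, -321.55005829, 1897.53298313])}
knob_grip [(0.71, [314.6, 241.4, 16.3
[... 786 characters left out ...]
 68.9, 119.3]), (0.46, [414.2, 192.3, 7.3, 14.6])]
insert_mark [(0.64, [329.4, 235.1, 15.4, 20.2])]
wrist {'fx': 363.96157414907543, 'fy': 363.96157414907543, 'cx': 316.29684379177326, 'cy': 238.29207136960974, 'D': array([-0.05277729,  0.        ,  0.        ,  0.        ,  0.        ]), 'mount': array([[ 9.99999515e-01, -9.66559800e-04,  1.90257977e-04,
         1.24014438e+00],
       [ 8.76976854e-04,  9.61446535e-01,  2.74990529e-01,
        -7.00190172e+01],
       [-4.48717664e-04, -2.74990229e-01,  9.61446916e-01,
        -1.43201180e+02],
       [ 0.00000000e+00,  0.00000000e+00,  0.00000000e+00,
         1.00000000e+00]])}
knob_grip []
lever_ball []
axis_unit []
insert_mark []
0.75
```

View pics/scene0.png

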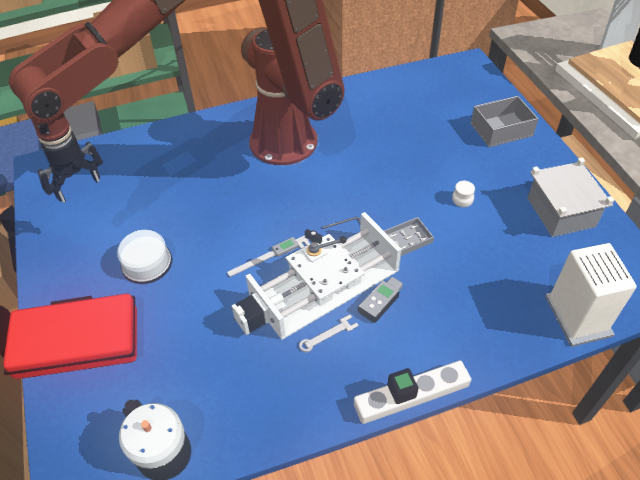

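View pics/side0.png

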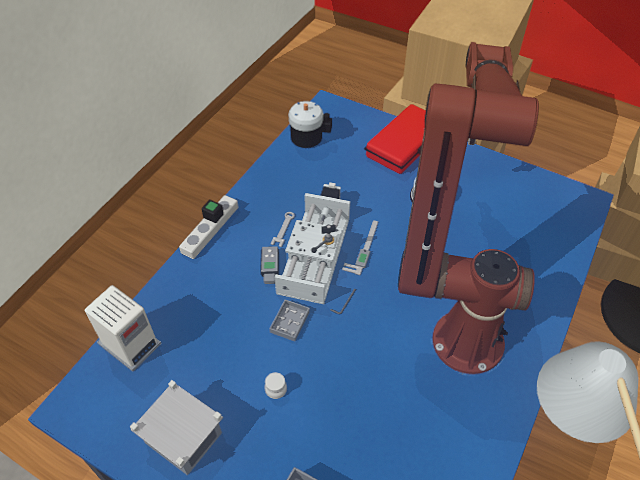

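```bash
cat > h.py <<'E'
from station import *
import numpy as np, cv2
from scipy.spatial.transform import Rotation as Ro
def pix2ray(n,uv,o=None):
    c=get_calibration(n);K=np.array([[c['fx'],0,c['cx']],[0,c['fy'],c['cy']],[0,0,1]])
    p=cv2.undistortPoints(np.array([[uv]],float),K,c['D'])[0,0]
    d=np.array([p[0],p[1],1.])
    if n=='wrist':
        R=Ro.from_euler('xyz',o['ee_rot'],degrees=True).as_matrix();M=c['mount']
        return R@M[:3,3]+o['tcp_pos'], R@M[:3,:3]@d
    return -c['R'].T@c['t'], c['R'].T@d
def at_z(n,uv,z,o=None):
    a,d=pix2ray(n,uv,o); return a+d*(z-a[2])/d[2]
E
python3 - <<'E'
from h import *
print(at_z('scene',(314.6,241.4),142),at_z('side',(329.1,231.8),142))
print(at_z('side',(320.2,244.6),112))
E
```

```text
[519.54968752 -72.42922961 142.        ] [494.01209629 -62.48616787 142.        ]
[504.92464205 -27.37814505 112.        ]
```

Run:
```python
from h import *
import station
print([ (n,getattr(station,n)) for n in dir(station) if 'off' in n.lower() or 'grasp' in n.lower()])
goto([507,-68,290],[180,0,-90])
o=get_obs();im=get_image('wrist');cv2.imwrite("pics/w1.png",im[:,:,::-1])
print(o['t'],o['tcp_pos'],o['ee_rot'],o['joint_pos'],o['moment'],o['wrist_force'])
for k in ["knob_grip","lever_ball","axis_unit","insert_mark"]:
    r=spot_in(k,'wrist');print(k,[(round(a['score'],2),[round(float(v),1) for v in a['extent']]) for a in r[:2]])
```

```text
[('grasp_offset', 18.700000000000003), ('sign_off', <function connect.<locals>.done at 0x7fb6cd374720>)]
2.7833 [507.00426111 -68.66765432 289.92075411] [ 1.79992883e+02 -1.66610999e-02 -9.00502977e+01] [-1.55659923e+01 -4.14806620e+00  1.03720632e+02 -1.82112764e-02
  8.04298356e+01  7.44873346e+01] [-0.04207154 -0.00323497 -0.01997583] [-0.86665336  0.20489416 -0.01721324]
knob_grip [(0.85, [318.1, 230.4, 43.1, 52.2])]
lever_ball [(0.64, [281.4, 208.3, 100.2, 25.5])]
axis_unit [(0.96, [330.5, 161.1, 458.8, 249.1])]
insert_mark [(0.75, [321.4, 224.5, 46.6, 60.2])]
```

View pics/w1.png

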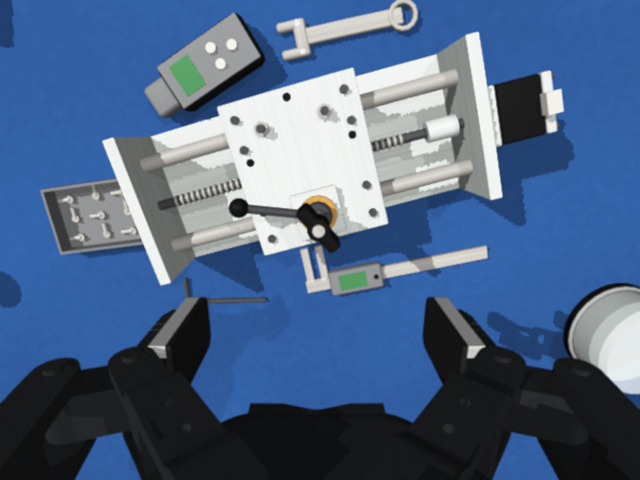

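Run:
```python
from h import *
o=get_obs()
im=cv2.imread("pics/w1.png")
c=cv2.resize(im[160:280,220:380],None,fx=5,fy=5,interpolation=cv2.INTER_CUBIC);cv2.imwrite("pics/w1c.png",c)
r=regions_of('knob_grip','wrist')[0]
m=r['region'].astype(np.uint8);print(r['extent'],m.sum())
c2=c.copy()
cn=cv2.findContours(cv2.resize(np.ascontiguousarray(m[160:280,220:380]),None,fx=5,fy=5,interpolation=0),0,1)[0];cv2.drawContours(c2,cn,-1,(0,0,255),1)
cv2.imwrite("pics/w1d.png",c2)
for s in ['lever_ball']:
    b=regions_of(s,'wrist')[0];print(b['extent'])
```

```text
[318.2, 227.3, 42.7, 50.3] 1091
[281.9, 207.9, 104.7, 27.9]
```

View pics/w1d.png

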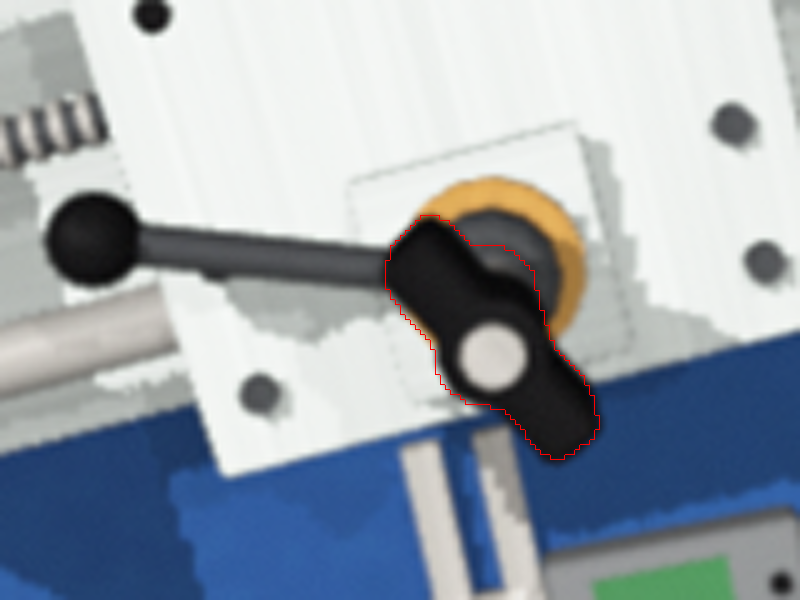

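Run:
```python
from h import *
o=get_obs();f=lambda u,v,z:at_z('wrist',(220+u/5,160+v/5),z,o)
for z in (154,157): print('cap',z,f(492,356,z))
a=f(427,250,154);b=f(561,425,154);print('ends',a,b,'mid',(a+b)/2,np.linalg.norm(a-b),np.degrees(np.arctan2(*(b-a)[[1,0]])))
print('flange',f(495,268,93)); B=f(95,240,112);print('ball',B)
# plate edges for yaw (z=80): bottom edge
p=f(228,478,80);q=f(800,333,80);print('edge',np.degrees(np.arctan2(*(q-p)[[1,0]])))
print(o['t'])
```

```text
cap 154 [503.54820514 -71.08537956 154.        ]
cap 157 [504.34345461 -71.06835805 157.        ]
ends [520.68228395 -60.93635229 154.        ] [492.08459721 -82.15428635 154.        ] mid [506.38344058 -71.54531932 154.        ] 35.60938657754545 -143.4265871729243
flange [504.74064577 -72.00224372  93.        ]
ball [5.14107196e+02 3.48539338e-02 1.12000000e+02]
edge -75.26698250859587
3.1333
```

Run:
```python
from h import *
goto([505,-71.6,190],[180,0,126.6]); o=get_obs(); print(o['t'],o['joint_pos'])
grip(40)
move_l([505,-71.6,126],speed=80)
wait(0.2);o=get_obs();print(o['t'],o['tcp_pos'],o['ee_rot'],o['wrist_force'],o['moment'],o['grip_width'])
for n in('scene','side'):
    im=get_image(n);cv2.imwrite(f"pics/{n}2.png",cv2.resize(im[170:310,230:410,::-1],None,fx=4,fy=4))
im=get_image('wrist');cv2.imwrite("pics/w2.png",im[:,:,::-1])
```

```text
6.3 [-1.59564612e+01  6.42928950e-01  1.10023029e+02  2.00209170e-05
  6.93217440e+01 -1.42548758e+02]
7.9583 [505.56614854 -71.76694631 126.75009877] [1.79947146e+02 6.89302833e-02 1.26598938e+02] [-0.13661976 -0.00672249 -0.51347567] [0.02078059 0.03428868 0.02756889] 39.83672634250818
```

View pics/w2.png

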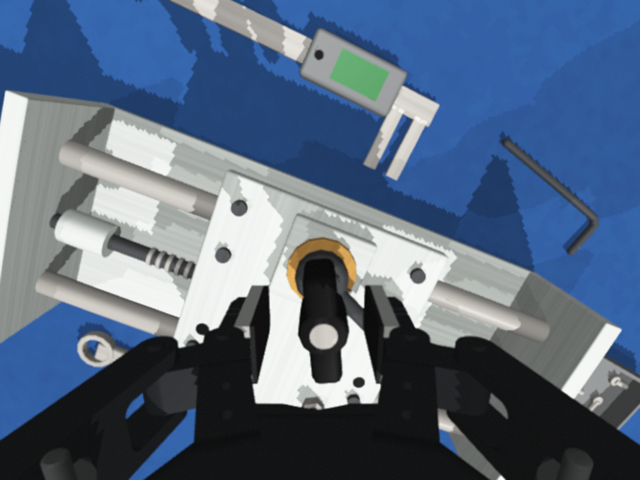

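View pics/scene2.png

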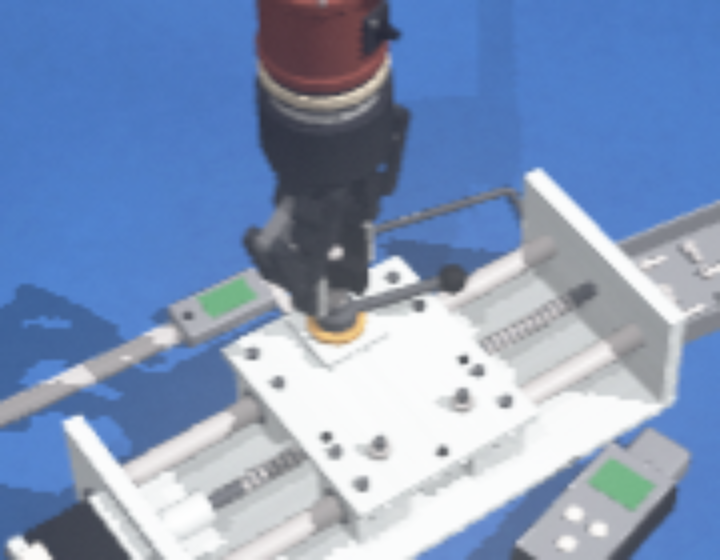

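```bash
cat >> h.py <<'E'
def mz(n=5):
    v=[]
    for _ in range(n):
        o=get_obs();v.append([o['moment'][2],o['effort'][5],*o['wrist_force']]);wait(0.02)
    return np.mean(v,0),np.std(v,0)[:2],o
E
python3 - <<'E'
from h import *
print(mz())
grip(5,25); m=mz();o=m[2];print(m[:2],o['grip_width'],o['t'],o['tcp_pos'],o['ee_rot'],o['joint_pos'])
q=np.array(o['joint_pos'])
q[5]+=5
for k in range(5):
    move_j(q); m=mz(); o=m[2];print(o['t'],np.round(m[0],3),np.round(m[1],3),o['joint_pos'][5],q[5])
    q[5]+=[1.5,1.5,2,20,0][k]
E
```

```text
(array([-6.98074287e-04,  7.62261072e-06, -1.69439153e-01,  1.10695113e-01,
       -5.35952146e-01]), array([3.27358354e-02, 1.88153399e-05]), {'t': 8.175, 'joint_pos': array([-1.59553188e+01,  5.27111829e+00,  1.12751939e+02,  5.77103022e-04,
        6.19478275e+01, -1.42558041e+02]), 'qvel': array([ 0.01078062,  0.146138  ,  0.09761335, -0.08707745,  0.0979707 ,
       -0.04098035]), 'effort': array([-4.49056206e-04, -3.09400535e+01, -2.69865739e+01, -1.50241276e-04,
       -3.41011466e-03,  1.37565794e-05]), 'tcp_pos': array([505.15008591, -71.61571011, 126.25421232]), 'ee_rot': array([1.79981895e+02, 2.28071030e-02, 1.26602447e+02]), 'wrist_force': array([-0.44756438,  0.2013151 ,  0.14809976]), 'moment': array([0.02350144, 0.01195547, 0.06014204]), 'grip_width': 39.99306115723203})
(array([ 0.00704752,  0.00754739, -2.31510555,  4.51163405,  3.95725506]), array([0.03231413, 0.00065748])) 11.517267918882492 8.6167 [504.08724391 -69.93570626 126.09416548] [179.99622343  -0.24515948 126.58145453] [ -15.89660991    5.25636094  112.78815199    0.17226969   62.14773526
 -142.55879519]
8.95 [-0.031 -0.009 -0.621  0.621  0.731] [0.023 0.017] -137.66199182182964 -137.55879519315144
9.2833 [-0.051 -0.033 -0.734  1.221  1.89 ] [0.027 0.005] -136.11002765462797 -136.05879519315144
9.6167 [-0.033 -0.038 -1.197  1.114  1.602] [0.024 0.003] -134.5956357525369 -134.55879519315144
9.95 [ 0.004  0.012 -1.108  1.631  2.289] [0.018 0.009] -132.60971998601124 -132.55879519315144
10.4583 [-0.003 -0.014 -0.657  0.261  1.453] [0.02  0.006] -112.69679179119666 -112.55879519315144
```

Run:
```python
from h import *
o=get_obs(); q=np.array(o['joint_pos']); q[5]=-112.56+32; move_j(q); m=mz(3);print(m[0])
q[5]+=33; move_j(q); m=mz(3);print(m[2]['t'],np.round(m[0],3),m[2]['joint_pos'][5])
for k in range(70):
    q[5]+=1.5; move_j(q); m=mz(2);o=m[2]
    e=m[0]
    if k%4==0 or abs(e[1])>.05 : print(k,round(o['t'],2),np.round(e,3),round(o['joint_pos'][5],2),round(q[5],2),round(o['grip_width'],2))
    if abs(e[1])>.11 or abs(e[0])>.2: break
```

```text
[-0.02044472 -0.02017099 -1.55796427 -1.03372632  1.7153884 ]
11.7583 [-0.041 -0.024 -2.531 -3.102  2.169] -47.685224022073285
0 12.04 [-0.044 -0.037 -3.396 -3.833  2.215] -46.14 -46.06 11.91
4 13.18 [-0.055 -0.037 -3.533 -4.021  2.738] -40.14 -40.06 11.78
8 14.31 [-0.059 -0.037 -3.459 -4.655  2.235] -34.14 -34.06 11.89
12 15.44 [-0.081 -0.037 -4.166 -4.246  2.606] -28.14 -28.06 11.54
16 16.57 [-0.024 -0.038 -4.241 -4.423  2.864] -22.14 -22.06 11.42
18 17.14 [ 0.21   0.248 -3.866 -4.244  2.411] -19.19 -19.06 11.53
```

Run:
```python
from h import *
wait(0.1); m=mz(3);print(m[0],m[2]['joint_pos'][5],m[2]['t'])
q=np.array(m[2]['joint_pos']);
q[5]=-20.5; move_j(q); m=mz(3);print(m[0],m[2]['joint_pos'][5])
q[5]=-60; move_j(q); q[5]=-110.2; move_j(q); m=mz(4);o=m[2];print(m[0],o['joint_pos'],o['ee_rot'],o['tcp_pos'],o['grip_width'],o['t'])
```

```text
[ 0.23760277  0.23895031 -3.97163071 -4.24637556  3.35801507] -19.1953145281515 17.2917
[ 0.04979424  0.0348657  -2.9228018  -3.05599811  2.57851068] -20.516440484788934
[0.03915415 0.03253674 0.83825895 0.35986812 1.02603762] [ -15.89769662    5.25386667  112.78387838    0.12657135   62.15192035
 -110.12721455] [-1.79860305e+02 -1.70179088e-01  9.41700001e+01] [504.05704441 -70.16028907 126.15017148] 11.611386962759294 19.2083
```

Run:
```python
from h import *
o=get_obs();p=o['tcp_pos'].copy()
grip(40); move_l([p[0],p[1],200],speed=120)
goto([505,-68,290],[180,0,-75])
o=get_obs();im=get_image('wrist');cv2.imwrite("pics/w3.png",cv2.resize(im[160:280,220:380,::-1],None,fx=5,fy=5,interpolation=cv2.INTER_CUBIC))
print(o['t'],o['tcp_pos'],o['ee_rot'],o['grip_width'])
f=lambda u,v,z:at_z('wrist',(220+u/5,160+v/5),z,o)
np.save('o3.npy',o,allow_pickle=True)
```

```text
22.8833 [504.90055613 -67.96759774 289.75332149] [ 1.79979476e+02  1.38241516e-02 -7.49896588e+01] 40.07356574533354
```

View pics/w3.png

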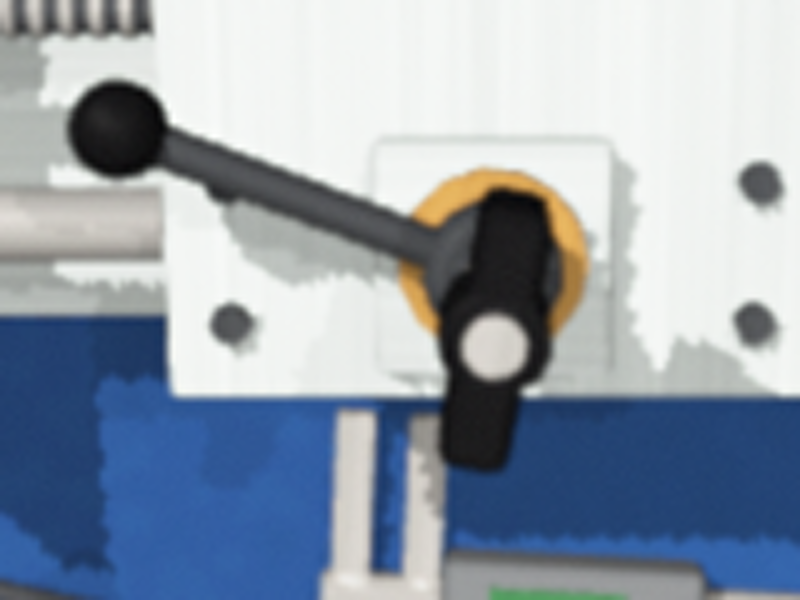

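```bash
cat >> h.py <<'E'
A=np.array([505,-71.5])
def pose(phi,z,r=72):
    t=np.radians(phi); return [A[0]+r*np.cos(t),A[1]+r*np.sin(t),z],[180,0,phi-90]
E
python3 - <<'E'
from h import *
p,a=pose(118,170)
goto(p,a); grip(0,25); o=get_obs();print(o['t'],o['joint_pos'],o['grip_width'])
p,a=pose(118,102); move_l(p,a,speed=90)
o=get_obs();im=get_image('wrist');cv2.imwrite("pics/w4.png",im[:,:,::-1])
print(o['t'],o['wrist_force'],o['tcp_pos'])
im=get_image('scene');cv2.imwrite("pics/s4.png",cv2.resize(im[170:310,230:410,::-1],None,fx=4,fy=4))
E
```

```text
24.9 [-9.51087879e+00 -2.99229994e+00  1.15908403e+02  1.18363719e-03
  6.70772416e+01 -3.75023918e+01] -0.15284584431347306
25.8083 [ 0.09062371 -0.10453594  0.29279964] [471.77685318  -8.01768998 102.49948196]
```

View pics/w4.png

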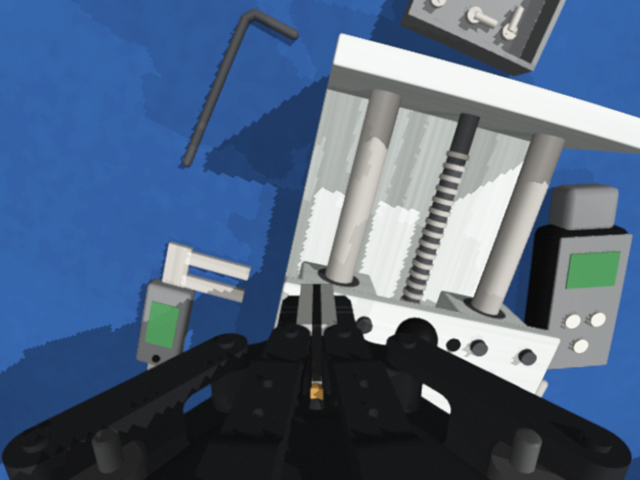

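View pics/s4.png

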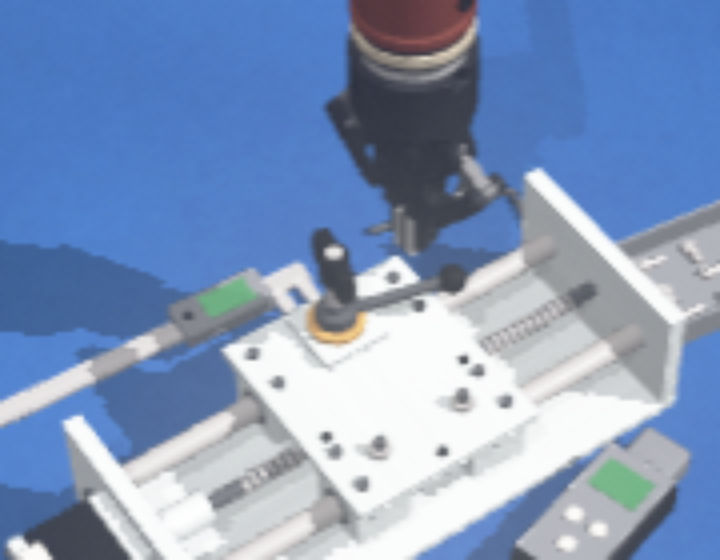

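Run:
```python
from h import *
def ft(phi):
    F=[]
    for _ in range(3): F.append(get_obs()['wrist_force']);wait(.02)
    F=np.mean(F,0);t=np.radians(phi);return F@[-np.sin(t),np.cos(t),0],F@[np.cos(t),np.sin(t),0],F[2]
phi=118
while phi>20:
    phi-= 7 if phi>48 else 2
    p,a=pose(phi,102); move_l(p,a,speed=60); f=ft(phi); print(phi,np.round(f,2),round(get_obs()['t'],2))
    if f[0]>7 or abs(f[1])>8: break
```

```text
111 [ 0.02  0.2  -0.  ] 26.26
104 [-0.03 -0.26  0.02] 26.61
97 [ 0.24 -0.32  0.35] 26.96
90 [ 0.63  0.2  -0.09] 27.31
83 [ 0.42 -0.16  0.17] 27.66
76 [ 0.09 -0.14 -0.58] 28.01
69 [-0.08  0.12 -0.4 ] 28.36
62 [ 0.18 -0.46  0.  ] 28.71
55 [ 0.04 -0.33  0.09] 29.06
48 [-0.03 -0.06  0.47] 29.41
46 [1.01 0.33 0.48] 29.71
44 [ 1.75 -0.2   0.59] 30.01
42 [ 0.74 -0.45  0.26] 30.31
40 [ 0.85 -0.49  0.12] 30.61
38 [ 0.99 -0.71  0.67] 30.91
36 [ 0.91 -0.96  0.77] 31.21
34 [ 1.37 -1.05  0.58] 31.51
32 [ 1.18 -1.43  0.31] 31.81
30 [ 1.78 -1.15  0.26] 32.11
28 [6.97 0.09 1.34] 32.41
26 [10.95  0.98  3.54] 32.71
```

Run:
```python
from h import *
p,a=pose(40,102); move_l(p,a,speed=60)
p,a=pose(40,200); move_l(p,a,speed=120)
goto([505,-68,290],[180,0,-75])
o=get_obs();im=get_image('wrist');cv2.imwrite("pics/w5.png",cv2.resize(im[140:300,220:420,::-1],None,fx=4,fy=4,interpolation=cv2.INTER_CUBIC))
print(o['t'],o['tcp_pos'],o['ee_rot'],o['wrist_force'])
```

```text
34.65 [504.76708486 -68.04945189 289.48180123] [-1.79992356e+02  2.43174091e-02 -7.49800914e+01] [-0.56234561  0.47178503 -0.49353989]
```

View pics/w5.png

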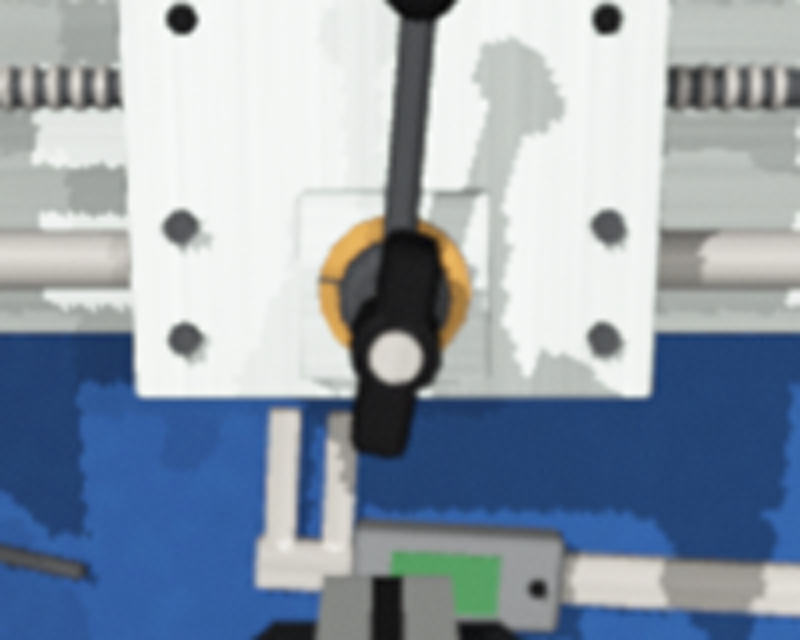

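Run:
```python
from h import *
sign_off(); print(get_obs()['t'])
```

```text
the job is handed in; nothing more can be done
the job is handed in; nothing more can be done
```

The slide clearance is set and the lock lever is swung up to its stop. I handed the job in at about 35 s of the 72 s allowed. `sign_off` gives no verdict, so what follows is my own checking.

- **Bottoming:** I turned the knob clockwise in small steps. It stopped hard after about 123° of wrist rotation, inside the 110–190° you gave. The torque read about 0.24 N m there, under the 0.45 N m that would spin the insert.
- **Backing off:** I turned the wrist back about 90° and released the knob. The camera put the bar about 87° back by its image angle. It lay at the same angle before and after the lever push.
- **Lock lever:** I pushed the ball round with closed fingers until the force jumped from about 2 N to 11 N at the stop. The last image shows the arm about 5° past the slide's x axis, which matches the locked position.
- **Left at hand-in:** The gripper was lifted clear with no contact force. The calliper lay undisturbed and I touched no other bystander, but I did not re-measure their positions.
- **Not checked:** I could not compare the insert's scribed line before and after, because it was hidden in the earlier images. My only evidence that the insert did not turn is the measured torque.

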